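Wedge the rocking drawer chest

TASK

The blue steel drawer chest rocks because the foot under its yellow-marked corner is short: press down on that corner with the fingertips to feel it dip, then push the wooden wedge along the bench, thin end first, under that foot until it is just snug and the chest still stands level. Press the marked corner firmly once more to prove that it no longer rocks (if it does, push the wedge further and press again), then move clear. Only press and push: do not grip, lift or carry the wedge or the chest, do not shove the chest along, and leave everything else on the bench alone.

Things in the scene. Friction and masses are not known exactly. Their poses are not given: they have to be found in the camera images.
- chest: Loose blue steel drawer chest, about 3 kg, 238 mm deep (x) by 308 mm wide (y), flat top 90 mm and underside 30 mm above the bench, on four feet. Origin: on the bench under the short foot's centre (near right corner); x points from the drawer fronts to the back, y to the chest's left, z up. Front face at x = -24 mm (pulls to -31 mm), right side at y = -24 mm.
- short_foot (a point): Point on the bench under the centre of the short foot, round, black, 24 mm across. Its underside hangs 6 to 11 mm above the bench (unknown, differs each time). The other three feet, same size, at (190, 0), (0, 260), (190, 260) mm in the chest's x, y, carry the chest level.
- corner (a point): Centre of the yellow paint dab (32 mm across) on the chest's flat top, right above the short foot, 90 mm above the bench: the place to press. 2 to 6 N there tips the chest onto the short foot about the line through the two neighbouring feet (the corner also swings outward, 6 mm per 10 mm down; a stiff finger pressing straight down drags and needs up to 13 N). Let go, it falls back level.
- wedge: Loose pale wooden wedge, 140 mm long (its x), 46 mm wide, flat underside, 90 g; 3 mm thick at the thin end (+x, towards the chest), growing evenly to 19 mm at the tail (-x): 1.15 mm per 10 mm. Origin: centre of the underside. Starts in front of the short foot, roughly along the chest's x.
- wedge_tip (a point): Middle of the wedge's thin end, at its underside; at the start 12 to 32 mm short of the short foot's rim.
- wedge_tail (a point): Middle of the lower edge of the wedge's upright tail face (46 mm wide, 19 mm high): the face to push. The wedge slides under about 1 N; the push needed rises to several newtons once it meets the foot and begins to lift the chest.
- jar: Bystander, to be left alone: a small glass jar with a steel lid, 48 mm across, 60 mm tall, beside the chest. Origin on or near its underside.
- dolly: Bystander, to be left alone: a round steel panel dolly, 56 mm across, 32 mm tall, in front of the chest's left half. Origin on or near its underside.
- hammer: Bystander, to be left alone: a hammer lying on the bench to the right. Origin on or near its underside.
- wrench: Bystander, to be left alone: a wrench lying on the bench near the robot's left. Origin on or near its underside.
- oil: Bystander, to be left alone: a yellow oil bottle, 52 mm across, 130 mm tall, left of the chest. Origin on or near its underside.
- tin: Bystander, to be left alone: an open aluminium tin, 80 mm across, 70 mm tall, on the right. Origin on or near its underside.
Things that resemble listed ones, but are neither listed nor needed, are in the scene too. What is shaped like the wedge but green or turquoise is not meant.

How it is judged:
By the outcome, as a careful person would: the job done as asked, in the order asked, and still so for the second after the job is handed in, with the robot touching nothing.
It also fails if it takes over 58 s, if anything falls off the work surface, if the arm or the gripper's body presses on something with over 40 N, if the wrist force passes 120 N, or if a joint passes its speed limit or range.

ROBOT

A 6-joint arm with a two-finger parallel gripper is mounted at the origin on the work surface. World frame = base frame: x ahead of the robot, y to its left, z up, the work surface at z = 0. Lengths are in m, angles in degrees, forces in N, time in s.
With the tool pointing down it reaches from about 0.35 to 0.875 m from the base axis. Payload 4.2 kg.
Tool frame: the origin (TCP) lies at the very end of the fingers, on their centre line; the grasp point (between the pads) lies 19 mm behind it; z points along the fingers, y is the line along which they close (so a half turn about z gives the same grasp; the last joint's range is limited). The gripper opens to 87 mm and grips with 3 to 60 N. Pads are 19 mm wide; open, the fingers measure 117 mm over their backs; the gripper's body (75 mm by 190 mm) begins 51 mm behind the grasp point.
Start: joints at [-60.126, 22.042, 0.453, 0, -68.411, -14.817], TCP at [0.162, -0.604, 0.223] pointing down, gripper open.
Joint ranges: [-179.83, 179.83], [-69.29, 118.12], [-61.27, 80.66], [-181.25, 117.63], [-171.15, -9.14], [-177.46, 177.46]. Speed limits (degrees/s): [159.86, 159.86, 180, 180, 180, 180].

INTERFACE

Orientations are given as a 3x3 rotation matrix whose columns are the frame's x, y, z axes.
In Python, from station import sense, cams, r gives the robot as it stands. The module is installed in compiled form; this text tells all that it offers.
- The arm moves only by the tool step_arm, never from a script. Its argument "targets" is text: rows parted by semicolons, each of 4 numbers parted by spaces: the shift along the tool's x, y, z in cm, then the turn about the tool's z in degrees. In form: x y z turn; .... A call has 1 to 12 rows; each row shifts and turns the commanded pose from where the row before left it, along the tool's axes as they then stand; what a row does not reach is not made up. A row lasts 1/12 s, in which the tool goes at most 41.7 mm and 7.16 degrees, less where a joint would pass 70% of its speed; a pose out of reach is approached as far as the arm can. A call with a gripper value outside its range is refused whole. "claw" is the finger opening in cm, from 0 to 8.7, set as the call begins (left out, the last holds). The fingers move at their own pace and stop on an object; the grip force is fixed at half the most. Time passes only in rows, so rows that do not move let the fingers close. It gives the time, the measured TCP pose, the force, the opening and the grip force at its end, in the units of the state.
- sense(): the state, without advancing time (a new reading comes with each control period).
- cams.capture(name): name is "side" or "top"; returns a dict with "frame" (400x640x3 uint8, blue, green, red), "vertical_fov" (degrees; the focal length in pixels is half the picture's height over the tangent of half this angle, whatever the lens; pixels are square), "cx", "cy" (the principal point, pixels), "dist_coeffs" ([k1, k2, p1, p2, k3] as OpenCV has them; the pictures are not rectified), "eye" and "rotation" of the camera in the world. Camera axes: x right, y down, z forward; pixel columns grow to the right and rows downward; lengths in m; the calibration is good to about 2 mm. A picture is of the moment at which its call begins. There is no depth.
- r.finish_job(): hands the job in; it is judged then, once.
The state is a dict: "time_s": time; "joints": joint angles; "joint_velocities": joint speeds; "effort": joint torques, N m; "tcp_pos": TCP position; "ee_rot": TCP orientation; "wrist_force": force on the tool from outside, world axes, zero at the start; "moment": the same for the moment, N m; "gripper_width": opening from 0.0 (shut) to 1.0 (fully open); "gripper_force": force on a finger pad.
Only numpy, scipy, OpenCV 4.12 (cv2) and the standard library are available. Lean on these libraries where they do the work, as an engineer would, in place of code of your own. Each camera call takes 0.05 s, during which the arm holds its last target. There are 200 camera calls.

## Working session

There is one attempt and no reset: what is moved stays moved. The work goes in short steps, Python scripts to look and compute and a tool call to move; the robot and the scene stay as the last step left them, time stands still between calls to the robot, and variables do not carry over. Pictures are saved under pics/ and viewed, at most 10 in all, crops included, and the job is handed in when it is done.

Besides the shell and the picture viewer there is one more tool, called after "Call:" in YAML: its name, and indented under it one key for each argument. step_arm: Moves the arm, as the interface text tells. Its arguments: {"type":"object","properties":{"targets":{"type":"string"},"claw":{"type":"number"}},"required":["targets"]}

```bash
mkdir -p pics
cat > h.py <<'E'
import numpy as np, cv2
from station import sense, cams, r
def cap(n,save=None):
    c=cams.capture(n)
    if save: cv2.imwrite('pics/'+save,c['frame'])
    return c
def K(c):
    f=200/np.tan(np.radians(c['vertical_fov'])/2)
    return np.array([[f,0,c['cx']],[0,f,c['cy']],[0,0,1.]])
def ray(c,px,z):
    p=cv2.undistortPoints(np.array(px,float).reshape(-1,1,2),K(c),np.array(c['dist_coeffs'],float)).reshape(-1,2)
    d=np.c_[p,np.ones(len(p))]@np.array(c['rotation']).T
    e=np.array(c['eye']); return e+d*((z-e[2])/d[:,2])[:,None]
E
python3 - <<'E'
from h import *
for n in('top','side'):
    c=cap(n,n+'0.png'); print(n,c['eye'],c['rotation'],c['vertical_fov'],c['dist_coeffs'],c['frame'].shape)
s=sense();print(s['tcp_pos'],s['ee_rot'],s['time_s'],s['wrist_force'])
E
```

```text
top [0.38079064 0.02020446 1.19218183] [[ 0.00484458 -0.99364925  0.11241749]
 [-0.99989152 -0.00637714 -0.01327719]
 [ 0.01390977 -0.11234098 -0.99357235]] 53.051421391670644 [-0.08398321  0.          0.          0.          0.        ] (400, 640, 3)
side [-0.23109689  1.11116526  1.12184303] [[-0.8106897  -0.36961014  0.45406009]
 [-0.58506429  0.48234581 -0.65195268]
 [ 0.02195434 -0.79418566 -0.60727847]] 45.17698991180568 [-0.02351455  0.          0.          0.          0.        ] (400, 640, 3)
[ 0.16222952 -0.60300611  0.22158333] [[-9.65710033e-01 -2.59622299e-01 -6.27959836e-04]
 [-2.59623032e-01  9.65708214e-01  1.87798796e-03]
 [ 1.18858420e-04  1.97662465e-03 -9.99998039e-01]] 0.1 [ 0.67190884 -0.33079399  0.29675033]
```

View pics/top0.png

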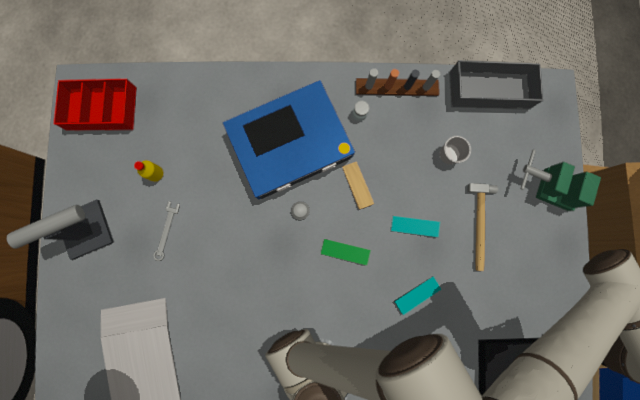

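View pics/side0.png

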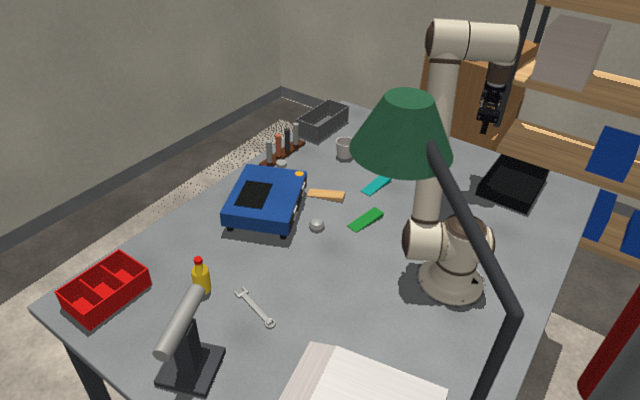

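The top view shows the blue chest with its yellow dab at (344,148). The wedge-like shapes are pale wood at (358,186), green at (345,252), and turquoise at (415,226) and (417,295). Only the pale wood one, lying thin end towards the short foot, fits the description. I'll confirm it in a crop and measure it.

```bash
cat >> h.py <<'E'
def blob(m,near=None):
    n,l,s,ce=cv2.connectedComponentsWithStats(m)
    ok=[i for i in range(1,n) if s[i,4]>15]
    i=min(ok,key=lambda i:np.hypot(*(ce[i]-near)))
    return (l==i).astype(np.uint8),ce[i],s[i]
def masks(c):
    h=cv2.cvtColor(c['frame'],cv2.COLOR_BGR2HSV)
    return (cv2.inRange(h,(22,190,120),(34,255,255)),cv2.inRange(h,(9,60,120),(21,190,255)),cv2.inRange(h,(100,120,50),(125,255,255)))
E
python3 - <<'E'
from h import *
c=cap('top'); f=c['frame']
y,w,b=masks(c)
m,ce,s=blob(y,(344,148)); print('dab',ce,s,ray(c,ce,.09))
m,ce,s=blob(w,(358,186)); 
ct=cv2.findContours(m,0,1)[0][0]; bx=cv2.boxPoints(cv2.minAreaRect(ct)); print('wedge',ce,s,bx.tolist())
for q in bx: print(q, ray(c,q,.003 if q[1]<186 else .019)[0])
m,ce,s=blob(b,(290,140)); m=cv2.morphologyEx(m,3,np.ones((25,25)))
ct=cv2.convexHull(cv2.findContours(m,0,1)[0][0]); ap=cv2.approxPolyDP(ct,4,True).reshape(-1,2)
for q in ap: print('chest',q,ray(c,q,.09)[0])
cv2.imwrite('pics/crop1.png',cv2.resize(f[100:230,260:420],None,fx=4.5,fy=4.5,interpolation=2))
c=cap('side'); y,w,b=masks(c)
m,ce,s=blob(y,(299,174)); print('dab side',ce,s,ray(c,ce,.09))
m,ce,s=blob(w,(326,195)); ct=cv2.findContours(m,0,1)[0][0]; bx=cv2.approxPolyDP(cv2.convexHull(ct),2,True).reshape(-1,2)
for q in bx: print('w side',q, ray(c,q,.0)[0],ray(c,q,.019)[0])
E
```

```text
dab [343.65432099 148.04938272] [339 143  10  11  81] [[ 0.65190593 -0.07400326  0.09      ]]
wedge [357.68038409 184.96844993] [342 162  32  47 729] [[341.4349365234375, 166.05618286132812], [356.020751953125, 160.05026245117188], [373.872802734375, 203.4052734375], [359.2869873046875, 209.41119384765625]]
[341.43494 166.05618] [ 0.6175521  -0.07447629  0.003     ]
[356.02075 160.05026] [ 0.6364567  -0.11882521  0.003     ]
[373.8728  203.40527] [ 0.50304867 -0.16893754  0.019     ]
[359.287  209.4112] [ 0.48499583 -0.12553446  0.019     ]
chest [320  81] [ 0.84990416 -0.00672959  0.09      ]
chest [353 153] [ 0.63790392 -0.10029571  0.09      ]
chest [256 197] [0.51143119 0.16948405 0.09      ]
chest [223 122] [0.72560294 0.26872408 0.09      ]
dab side [201.06984127 276.17460317] [192 264  18  29 315] [[0.56280768 0.50915299 0.09      ]]
w side [344 191] [ 0.51567334 -0.18959334  0.        ] [ 0.50302573 -0.16756315  0.019     ]
w side [341 201] [ 0.49073496 -0.12959735  0.        ] [ 0.47850971 -0.10858328  0.019     ]
w side [307 195] [ 0.61482443 -0.08147027  0.        ] [ 0.60049755 -0.0612713   0.019     ]
w side [310 188] [ 0.63201003 -0.12490191  0.        ] [ 0.61739209 -0.10396736  0.019     ]
```

View pics/crop1.png

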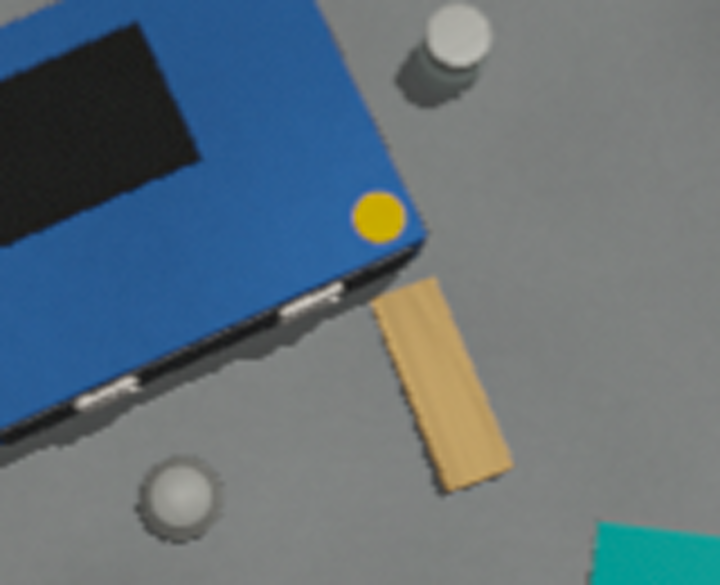

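The crop confirms the pale wedge, running from about (405,290) to (478,478) in the crop, in front of the dab at (378,217). The chest's yaw is about 24.5°, and the wedge sits about 12 mm too far right and is turned about 4°. I'll move above the corner with the fingers shut.

Call:
step_arm:
  targets: "-2.8 1.75 0 0; -2.8 1.75 0 0; -2.8 1.75 0 0; -2.8 1.75 0 0; -2.8 1.75 0 0; -2.8 1.75 0 0; -2.8 1.75 0 0; -2.8 1.75 0 0; -2.8 1.75 0 0; -2.8 1.75 0 0; -2.8 1.75 0 0; -2.8 1.75 0 0"
  claw: 0

```text
time_s: 1.2
tcp_pos: [0.4331, -0.312, 0.2226]
ee_rot: [[-0.966, -0.26, -0.0], [-0.26, 0.966, 0.0], [-0.0, 0.0, -1.0]]
wrist_force: [1.3, -0.0, 0.6]
gripper_width: 0.172
gripper_force: 0.0
```

Call:
step_arm:
  targets: "-2.8 1.75 0 0; -2.8 1.75 0 0; -2.8 1.75 0 0; -2.8 1.75 0 0; -2.8 1.75 0 0; -2.8 1.75 1 0; -2.8 1.75 2 0; -2.8 1.75 2 0; -2.2 1.4 2 0; 0 0 0 -5; 0 0 0 -4.5; 0 0 0 0"

```text
time_s: 2.2
tcp_pos: [0.6298, -0.1002, 0.1514]
ee_rot: [[-0.909, -0.418, -0.002], [-0.418, 0.909, -0.0], [0.002, 0.001, -1.0]]
wrist_force: [0.8, 0.3, -0.7]
gripper_width: 0.006
gripper_force: 0.0
```

Call:
step_arm:
  targets: "-1.6 0.7 0 0; -1.5 0.7 0 0; 0 0 2 0; 0 0 2 0; 0 0 0.7 0; 0 0 0.4 0; 0 0 0 0; 0 0 0 0"

```text
time_s: 2.87
tcp_pos: [0.6529, -0.0753, 0.1025]
ee_rot: [[-0.91, -0.415, 0.001], [-0.415, 0.91, -0.0], [-0.001, -0.001, -1.0]]
wrist_force: [0.2, 0.6, -0.0]
gripper_width: 0.008
gripper_force: 0.0
```

Call:
step_arm:
  targets: "0 0 0.5 0; 0 0 0.4 0; 0 0 0.2 0; 0 0 0.1 0; 0 0 0.1 0; 0 0 0 0; 0 0 0 0"

```text
time_s: 3.45
tcp_pos: [0.652, -0.0756, 0.0897]
ee_rot: [[-0.91, -0.416, -0.0], [-0.416, 0.91, -0.001], [0.0, -0.0, -1.0]]
wrist_force: [-2.3, -1.1, 4.9]
gripper_width: 0.005
gripper_force: 2.7
```

Call:
step_arm:
  targets: "0.05 -0.035 0.1 0; 0.05 -0.035 0.1 0; 0 0 0 0; 0 0 0 0"

```text
time_s: 3.78
tcp_pos: [0.6514, -0.0765, 0.0879]
ee_rot: [[-0.909, -0.416, 0.0], [-0.416, 0.909, -0.0], [0.0, -0.0, -1.0]]
wrist_force: [-1.9, 0.2, 5.8]
gripper_width: 0.006
gripper_force: 2.9
```

Contact at about 0.090 m, 5 to 6 N. I'll follow the dip down until it bottoms out.

Call:
step_arm:
  targets: "0.05 -0.035 0.1 0; 0.05 -0.035 0.1 0; 0.05 -0.035 0.1 0; 0 0 0 0; 0 0 0 0"

```text
time_s: 4.2
tcp_pos: [0.6506, -0.0781, 0.0849]
ee_rot: [[-0.909, -0.416, 0.0], [-0.416, 0.909, -0.001], [-0.0, -0.001, -1.0]]
wrist_force: [-3.3, 0.1, 6.3]
gripper_width: 0.004
gripper_force: 2.9
```

Call:
step_arm:
  targets: "0.05 -0.035 0.1 0; 0 0 0 0; 0 0 0 0"

```text
time_s: 4.45
tcp_pos: [0.6503, -0.0786, 0.0839]
ee_rot: [[-0.909, -0.416, 0.0], [-0.416, 0.909, -0.0], [-0.0, -0.001, -1.0]]
wrist_force: [-2.2, 0.6, 5.5]
gripper_width: 0.003
gripper_force: 2.9
```

Call:
step_arm:
  targets: "0.05 -0.035 0.1 0; 0 0 0 0; 0 0 0 0"

```text
time_s: 4.7
tcp_pos: [0.6501, -0.079, 0.0832]
ee_rot: [[-0.909, -0.416, 0.001], [-0.416, 0.909, -0.0], [-0.001, -0.001, -1.0]]
wrist_force: [-3.0, 0.8, 5.9]
gripper_width: 0.002
gripper_force: 3.3
```

Call:
step_arm:
  targets: "0.05 -0.035 0.1 0; 0 0 0 0; 0 0 0 0"

```text
time_s: 4.95
tcp_pos: [0.6501, -0.0791, 0.083]
ee_rot: [[-0.909, -0.416, 0.002], [-0.416, 0.909, -0.0], [-0.002, -0.001, -1.0]]
wrist_force: [-3.6, 2.3, 9.5]
gripper_width: 0.005
gripper_force: 4.8
```

Call:
step_arm:
  targets: "0.05 -0.035 0.1 0; 0 0 0 0; 0 0 0 0"

```text
time_s: 5.2
tcp_pos: [0.6501, -0.0792, 0.0829]
ee_rot: [[-0.909, -0.417, 0.003], [-0.417, 0.909, 0.0], [-0.003, -0.001, -1.0]]
wrist_force: [-5.1, 3.8, 14.0]
gripper_width: 0.005
gripper_force: 6.3
```

It bottomed out at z=0.083, so the gap under the foot is about 7 mm and the wedge tip should end about 23 mm past the foot's centre. I'll let up gently and move to the wedge's right side.

Call:
step_arm:
  targets: "-0.1 0.07 -0.3 0; -0.1 0.07 -0.2 0; -0.1 0.07 -0.2 0; -0.1 0.07 -0.2 0; -0.05 0.035 -0.2 0; 0 0 -0.5 0; 0 0 -1 0; 0 0 -2 0; 1 -0.5 -1 0; 2 -1 0 0; 3 -1.2 0 0; 3 -1.2 0 0"

```text
time_s: 6.2
tcp_pos: [0.5858, -0.1489, 0.1361]
ee_rot: [[-0.909, -0.416, 0.001], [-0.416, 0.909, 0.0], [-0.001, -0.0, -1.0]]
wrist_force: [0.4, -1.5, -0.3]
gripper_width: 0.006
gripper_force: 0.0
```

Call:
step_arm:
  targets: "2.7 -1.2 0 0; 0 0 2 0; 0 0 2 0; 0 0 2 0; 0 0 0.5 0; 0 0 0 0"

```text
time_s: 6.7
tcp_pos: [0.5656, -0.1707, 0.0694]
ee_rot: [[-0.91, -0.415, -0.003], [-0.415, 0.91, 0.0], [0.003, 0.002, -1.0]]
wrist_force: [0.6, 0.6, -0.5]
gripper_width: 0.008
gripper_force: 0.0
```

Run:
```python
from h import *
c=cap('top'); s=cap('side')
f=np.hstack([cv2.resize(x['frame'][a:a+130,b:b+130],None,fx=3,fy=3,interpolation=2) for x,a,b in((c,110,280),(s,130,260))])
cv2.imwrite('pics/c2.png',f)
y,w,b=masks(c); m,ce,st=blob(y,(344,148)); print('dab',ce,st,ray(c,ce,.09))
m,ce,st=blob(w,(358,186)); print(ce,st)
S=sense();print(S['tcp_pos'],S['wrist_force'],S['time_s'])
```

```text
dab [147.74050633 168.61392405] [140 161  15  16 158] [[0.59015987 0.47828664 0.09      ]]
[369.3 204.1] [365 202   9   5  20]
[ 0.56759699 -0.17055034  0.07153508] [-0.64582319 -0.68333125 -0.51191254] 6.8
```

View pics/c2.png

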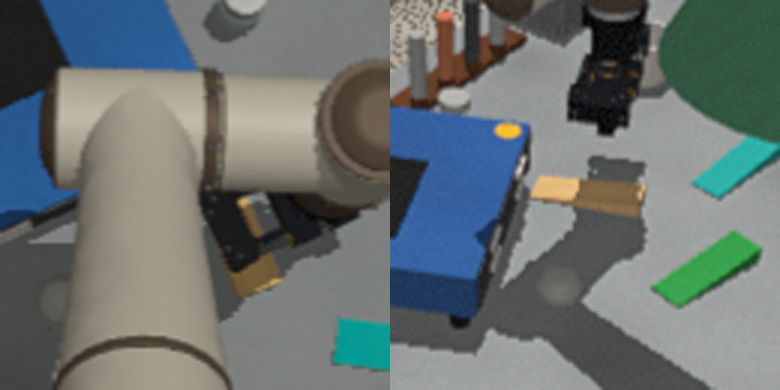

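Call:
step_arm:
  targets: "-1.6 -0.4 0 0; -1.6 0 0 0; 0 0 2.5 0; 0 0 2 0; 0 0 1.3 0; 0 0 0.6 0; 0 0 0 0; 0 0 0 0"

```text
time_s: 7.47
tcp_pos: [0.5988, -0.1607, 0.0078]
ee_rot: [[-0.909, -0.416, 0.002], [-0.416, 0.909, -0.0], [-0.002, -0.001, -1.0]]
wrist_force: [0.5, 0.3, -0.1]
gripper_width: 0.005
gripper_force: 0.0
```

Call:
step_arm:
  targets: "0 0.2 0 0; 0 0.2 0 0; 0 0.2 0 0; 0 0.2 0 0; 0 0.2 0 0; 0 0 0 0"

```text
time_s: 7.97
tcp_pos: [0.5935, -0.151, 0.0068]
ee_rot: [[-0.909, -0.416, 0.0], [-0.416, 0.909, 0.0], [-0.0, 0.0, -1.0]]
wrist_force: [-0.3, -0.5, -0.6]
gripper_width: 0.004
gripper_force: 0.0
```

```bash
cat >> h.py <<'E'
R=np.array([[.91,-.415],[.415,.91]])
O=np.array([.652,-.074])
def ch(p): return ((np.array(p)[:2]-O)@R*1000).round(1)
def side_wedge():
    s=cap('side'); h=cv2.cvtColor(s['frame'],cv2.COLOR_BGR2HSV)
    w=cv2.inRange(h,(9,70,60),(22,200,255)); w[:, :290]=0;w[:,355:]=0;w[:180]=0;w[:180]=0;w[215:]=0
    w=cv2.morphologyEx(w,3,np.ones((3,3)))
    m,ce,st=blob(w,(326,195)); ct=cv2.findContours(m,0,1)[0][0]
    for q in cv2.approxPolyDP(cv2.convexHull(ct),2,True).reshape(-1,2): print('w',q,'z0',ch(ray(s,q,0.)[0]),'z3',ch(ray(s,q,.003)[0]),'z19',ch(ray(s,q,.019)[0]))
    print(st); return s
E
python3 - <<'E'
from h import *
side_wedge(); S=sense(); print(S['tcp_pos'],ch(S['tcp_pos']),S['wrist_force'])
E
```

```text
w [306 195] z0 [-33.2   9.5] z3 [-33.9  13.3] z19 [-37.9  33.8]
w [309 189] z0 [-36.8 -30.7] z3 [-37.5 -26.8] z19 [-41.5  -5.8]
w [344 192] z0 [-172.9  -42.2] z3 [-173.3  -38.2] z19 [-175.3  -17. ]
w [342 201] z0 [-173.5   15.5] z3 [-173.9   19.3] z19 [-175.9   39.7]
[306 189  39  13 353]
[ 0.59356228 -0.15119413  0.00672113] [-85.2 -46. ] [-0.32115448 -0.48651612  0.05048637]
```

Call:
step_arm:
  targets: "0 0 0.3 0; 0 0 0 0; 0 0.2 0 0; 0 0.2 0 0; 0 0.2 0 0; 0 0 0 0; 0 0 0 0"

```text
time_s: 8.6
tcp_pos: [0.5911, -0.1459, 0.0036]
ee_rot: [[-0.909, -0.416, 0.0], [-0.416, 0.909, -0.0], [0.0, -0.0, -1.0]]
wrist_force: [-1.1, 0.3, 0.2]
gripper_width: 0.005
gripper_force: 0.0
```

Run:
```python
from h import *
side_wedge(); S=sense(); print(S['tcp_pos'],ch(S['tcp_pos']),S['wrist_force'])
```

```text
w [307 194] z0 [-35.7   2.4] z3 [-36.4   6.3] z19 [-40.3  26.9]
w [309 189] z0 [-36.8 -30.7] z3 [-37.5 -26.8] z19 [-41.5  -5.8]
w [344 192] z0 [-172.9  -42.2] z3 [-173.3  -38.2] z19 [-175.3  -17. ]
w [342 201] z0 [-173.5   15.5] z3 [-173.9   19.3] z19 [-175.9   39.7]
[307 189  38  13 351]
[ 0.5911823  -0.14591863  0.00364184] [-85.2 -40.2] [ 0.28169839  0.35874973 -0.05238209]
```

Run:
```python
from h import *
s=cap('side'); cv2.imwrite('pics/c3.png',cv2.resize(s['frame'][140:230,270:390],None,fx=6,fy=6,interpolation=2))
```

```text
(no output)
```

View pics/c3.png

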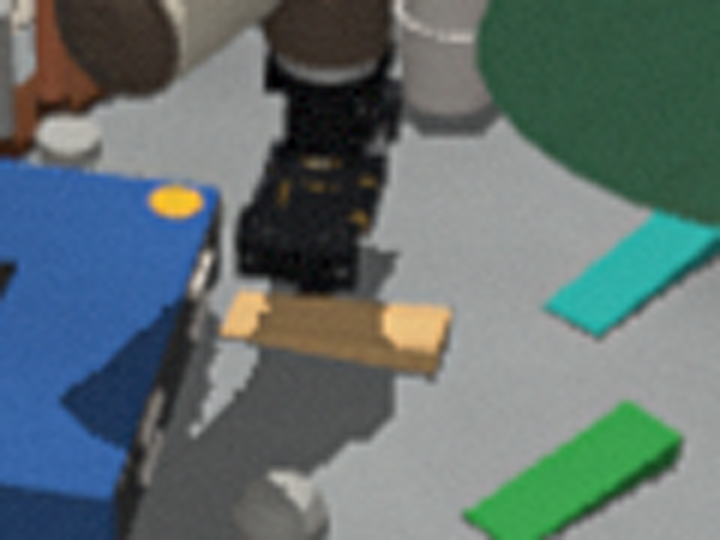

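The fingertip is just behind the wedge's right edge, at about (330,295) in the crop, and the wedge hasn't moved yet. Pushing on.

Call:
step_arm:
  targets: "0 0.2 0 0; 0 0.2 0 0; 0 0.2 0 0; 0 0 0 0; 0 0 0 0"

```text
time_s: 9.12
tcp_pos: [0.5885, -0.1404, 0.0036]
ee_rot: [[-0.909, -0.416, -0.0], [-0.416, 0.909, 0.0], [0.0, 0.0, -1.0]]
wrist_force: [0.1, -0.3, 0.5]
gripper_width: 0.007
gripper_force: 0.0
```

Run:
```python
from h import *
side_wedge(); S=sense(); print(S['tcp_pos'],ch(S['tcp_pos']),S['wrist_force'])
```

```text
w [307 195] z0 [-36.9   8.6] z3 [-37.7  12.5] z19 [-41.6  33. ]
w [309 190] z0 [-38.1 -24.4] z3 [-38.8 -20.5] z19 [-42.7   0.5]
w [344 192] z0 [-172.9  -42.2] z3 [-173.3  -38.2] z19 [-175.3  -17. ]
w [342 202] z0 [-174.4   21.5] z3 [-174.8   25.3] z19 [-176.7   45.6]
[307 190  38  13 355]
[ 0.58847725 -0.14041547  0.00355074] [-85.4 -34.1] [-0.27256116 -0.27304067 -1.10804697]
```

Call:
step_arm:
  targets: "0 -0.5 0 0; 0 -1 0 0; 0 0 -3 0; 0 0 -3 0; 3 0 -1 0; 3 1 0 0; 3 2 0 0; 2.3 1.5 0 0; 0 0 0 0"
  claw: 0

```text
time_s: 9.92
tcp_pos: [0.4671, -0.1605, 0.0732]
ee_rot: [[-0.911, -0.413, -0.006], [-0.413, 0.911, 0.001], [0.005, 0.004, -1.0]]
wrist_force: [-0.5, -0.4, -0.2]
gripper_width: 0.003
gripper_force: 0.0
```

Run:
```python
from h import *
side_wedge(); c=cap('top'); cv2.imwrite('pics/c4.png',cv2.resize(c['frame'][110:240,290:420],None,fx=4.5,fy=4.5,interpolation=2))
S=sense(); print(S['tcp_pos'],ch(S['tcp_pos']),S['wrist_force'])
```

```text
w [307 195] z0 [-36.9   8.6] z3 [-37.7  12.5] z19 [-41.6  33. ]
w [309 190] z0 [-38.1 -24.4] z3 [-38.8 -20.5] z19 [-42.7   0.5]
w [344 192] z0 [-172.9  -42.2] z3 [-173.3  -38.2] z19 [-175.3  -17. ]
w [342 202] z0 [-174.4   21.5] z3 [-174.8   25.3] z19 [-176.7   45.6]
[307 190  38  13 346]
[ 0.47342838 -0.16090007  0.07422501] [-198.6   -5. ] [ 1.05048415 -0.59724929  0.52682647]
```

View pics/c4.png

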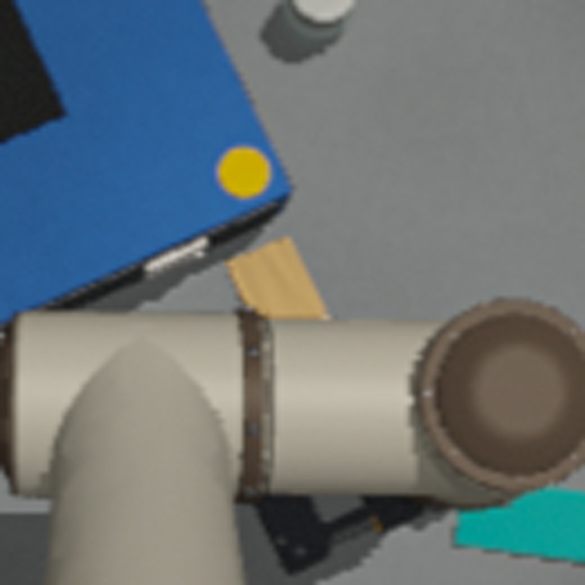

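The tip corners are at about (228,263) and (290,238) in the crop. The wedge's side now runs parallel to the chest's.

Run:
```python
from h import *
c=cap('top'); 
for q in((228,263),(290,238),(328,318),(245,305)):
    p=(np.array(q)+.5)/4.5-.5+np.array((290,110)); print(p,ch(ray(c,p,.003)[0]),ch(ray(c,p,.006)[0]))
m=masks(c)[0]; m,ce,st=blob(m,(344,148)); print(ce,ch(ray(c,ce,.09)[0]))
```

```text
[340.27777778 168.05555556] [-35.7  19.6] [-36.1  20.1]
[354.05555556 162.5       ] [-37.2 -25.7] [-37.6 -25.1]
[362.5        180.27777778] [-97. -26.] [-97.3 -25.5]
[344.05555556 177.38888889] [-66.3  21.1] [-66.7  21.6]
[343.6625 147.9875] [ 0.1 -0.1]
```

The tip is at chest coordinates (-36.5, -3) mm, well aligned. I'll open to 1.6 cm and push on the tail face.

Call:
step_arm:
  targets: "0 0.2 0 0; 0 0 2.5 0; 0 0 2.5 0; 0 0 1.3 0; 0 0 0.5 0; 0 0 0 0"
  claw: 1.6

```text
time_s: 10.57
tcp_pos: [0.4727, -0.1584, 0.0041]
ee_rot: [[-0.909, -0.416, -0.003], [-0.416, 0.909, -0.0], [0.002, 0.001, -1.0]]
wrist_force: [-0.4, 0.1, 0.1]
gripper_width: 0.181
gripper_force: 0.0
```

Call:
step_arm:
  targets: "-0.4 0 0 0; -0.4 0 0 0; -0.4 0 0 0; -0.4 0 0 0; -0.4 0 0 0; -0.4 0 0 0; -0.4 0 0 0; -0.4 0 0 0; -0.4 0 0 0; -0.4 0 0 0; 0 0 0 0; 0 0 0 0"

```text
time_s: 11.57
tcp_pos: [0.5095, -0.1416, 0.0055]
ee_rot: [[-0.909, -0.416, 0.001], [-0.416, 0.909, 0.0], [-0.001, -0.0, -1.0]]
wrist_force: [0.1, 0.5, 0.3]
gripper_width: 0.186
gripper_force: 0.0
```

Run:
```python
from h import *
side_wedge(); c=cap('top'); m=masks(c)[1]; m,ce,st=blob(m,(350,175)); print(ce,st)
S=sense(); print(S['tcp_pos'],ch(S['tcp_pos']),S['wrist_force'],S['gripper_width'])
```

```text
w [303 195] z0 [-22.   12.1] z3 [-22.8  15.9] z19 [-26.9  36.3]
w [306 189] z0 [-25.4 -28.1] z3 [-26.2 -24.2] z19 [-30.2  -3.2]
w [327 190] z0 [-106.4  -40.1] z3 [-107.   -36.2] z19 [-109.9  -15. ]
w [336 196] z0 [-146.6  -10.1] z3 [-147.    -6.2] z19 [-149.4   14.5]
w [333 201] z0 [-140.3   23.1] z3 [-140.7   26.9] z19 [-143.2   47.2]
[303 189  34  13 276]
[348.1627907  165.93023256] [339 158  18  13 129]
[ 0.50902886 -0.14171356  0.00549569] [-158.2   -2.3] [ 0.05712597 -0.28263257  0.18931828] 0.18705399679839604
```

Call:
step_arm:
  targets: "-0.4 0 0 0; -0.4 0 0 0; -0.4 0 0 0; -0.4 0 0 0; -0.3 0 0 0; -0.3 0 0 0; 0 0 0 0; 0 0 0 0"

```text
time_s: 12.33
tcp_pos: [0.5293, -0.1325, 0.0055]
ee_rot: [[-0.909, -0.416, 0.001], [-0.416, 0.909, 0.0], [-0.001, -0.0, -1.0]]
wrist_force: [-0.5, -0.9, 0.2]
gripper_width: 0.186
gripper_force: 0.0
```

Call:
step_arm:
  targets: "-0.15 0 0 0; -0.15 0 0 0; 0 0 0 0; 0 0 0 0"

```text
time_s: 12.67
tcp_pos: [0.5318, -0.1314, 0.0056]
ee_rot: [[-0.91, -0.416, 0.0], [-0.416, 0.91, 0.0], [-0.0, -0.0, -1.0]]
wrist_force: [-0.0, -1.3, -0.3]
gripper_width: 0.183
gripper_force: 0.0
```

Call:
step_arm:
  targets: "-0.15 0 0 0; -0.15 0 0 0; 0 0 0 0; 0 0 0 0"

```text
time_s: 13.0
tcp_pos: [0.5347, -0.1301, 0.0056]
ee_rot: [[-0.91, -0.416, 0.001], [-0.416, 0.91, 0.0], [-0.001, -0.0, -1.0]]
wrist_force: [0.0, -0.3, 0.1]
gripper_width: 0.185
gripper_force: 0.0
```

Call:
step_arm:
  targets: "-0.1 0 0 0; -0.1 0 0 0; 0 0 0 0"

```text
time_s: 13.25
tcp_pos: [0.5364, -0.1293, 0.0056]
ee_rot: [[-0.91, -0.416, 0.0], [-0.416, 0.91, -0.0], [-0.0, -0.0, -1.0]]
wrist_force: [-0.2, 0.2, 0.5]
gripper_width: 0.185
gripper_force: 0.2
```

Call:
step_arm:
  targets: "-0.1 0 0 0; -0.1 0 0 0; 0 0 0 0"

```text
time_s: 13.5
tcp_pos: [0.5384, -0.1284, 0.0056]
ee_rot: [[-0.909, -0.416, 0.0], [-0.416, 0.909, 0.0], [-0.0, -0.0, -1.0]]
wrist_force: [0.2, 0.6, -0.1]
gripper_width: 0.182
gripper_force: 0.1
```

Call:
step_arm:
  targets: "-0.1 0 0 0; 0 0 0 0; 0 0 0 0"

```text
time_s: 13.75
tcp_pos: [0.5392, -0.128, 0.0056]
ee_rot: [[-0.91, -0.416, 0.0], [-0.416, 0.91, 0.0], [-0.0, -0.0, -1.0]]
wrist_force: [-0.2, -0.5, -0.3]
gripper_width: 0.186
gripper_force: 0.1
```

Call:
step_arm:
  targets: "-0.1 0 0 0; 0 0 0 0; 0 0 0 0"

```text
time_s: 14.0
tcp_pos: [0.54, -0.1276, 0.0056]
ee_rot: [[-0.91, -0.416, 0.0], [-0.416, 0.91, 0.0], [-0.0, -0.0, -1.0]]
wrist_force: [0.0, 0.0, -0.4]
gripper_width: 0.185
gripper_force: 0.1
```

Call:
step_arm:
  targets: "-0.1 0 0 0; 0 0 0 0; 0 0 0 0"

```text
time_s: 14.25
tcp_pos: [0.5409, -0.1272, 0.0055]
ee_rot: [[-0.91, -0.416, 0.0], [-0.416, 0.91, 0.0], [-0.0, -0.0, -1.0]]
wrist_force: [-0.9, -0.3, 0.4]
gripper_width: 0.186
gripper_force: 0.1
```

Call:
step_arm:
  targets: "-0.1 0 0 0; 0 0 0 0; 0 0 0 0"

```text
time_s: 14.5
tcp_pos: [0.5418, -0.1268, 0.0055]
ee_rot: [[-0.91, -0.416, 0.0], [-0.416, 0.91, 0.0], [-0.0, -0.0, -1.0]]
wrist_force: [-0.1, -0.2, -0.9]
gripper_width: 0.181
gripper_force: 0.1
```

Run:
```python
from h import *
s=side_wedge(); c=cap('top'); cv2.imwrite('pics/c5.png',np.hstack([cv2.resize(x['frame'][a:a+80,b:b+80],None,fx=5,fy=5,interpolation=2) for x,a,b in((c,130,310),(s,155,275))]))
S=sense(); print(S['tcp_pos'],ch(S['tcp_pos']),S['wrist_force'],S['gripper_width'])
```

```text
w [326 199] z0 [-112.3   16.9] z3 [-112.9   20.7] z19 [-115.7   41.1]
w [303 196] z0 [-23.3  18.2] z3 [-24.1  22. ] z19 [-28.2  42.4]
w [305 188] z0 [-20.3 -33.6] z3 [-21.  -29.7] z19 [-25.2  -8.6]
w [317 188] z0 [-66.  -44.2] z3 [-66.7 -40.2] z19 [-70.2 -19. ]
w [326 194] z0 [-107.  -14.] z3 [-107.5  -10.1] z19 [-110.4   10.8]
[303 188  24  12 195]
[ 0.54179879 -0.12677434  0.00554895] [-122.2   -2.3] [-0.02901926  0.2103751   0.48353094] 0.18236528149603282
```

View pics/c5.png

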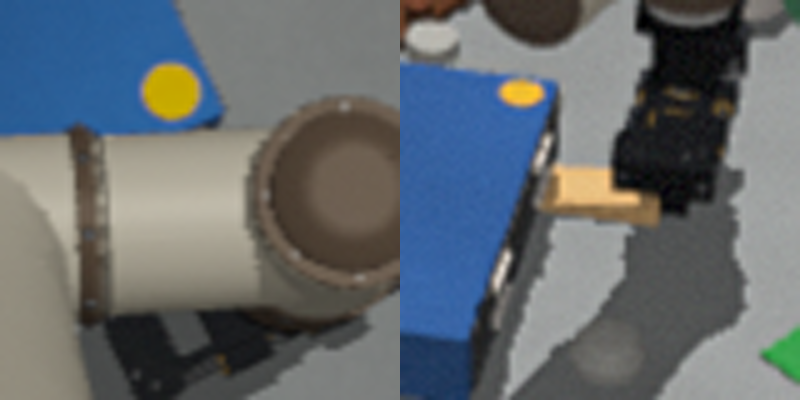

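The wedge is half under the chest, with its tail at about -113 mm, and there is no resistance yet. Continuing in 1 mm steps.

Call:
step_arm:
  targets: "-0.1 0 0 0; 0 0 0 0; 0 0 0 0"

```text
time_s: 14.85
tcp_pos: [0.5427, -0.1264, 0.0055]
ee_rot: [[-0.91, -0.416, 0.0], [-0.416, 0.91, 0.0], [-0.0, -0.0, -1.0]]
wrist_force: [-1.0, -0.4, 0.0]
gripper_width: 0.185
gripper_force: 0.2
```

Call:
step_arm:
  targets: "-0.1 0 0 0; 0 0 0 0; 0 0 0 0"

```text
time_s: 15.1
tcp_pos: [0.5435, -0.126, 0.0055]
ee_rot: [[-0.91, -0.416, 0.0], [-0.416, 0.91, 0.0], [-0.0, 0.0, -1.0]]
wrist_force: [-1.3, 0.5, -0.4]
gripper_width: 0.184
gripper_force: 0.3
```

Call:
step_arm:
  targets: "-0.1 0 0 0; 0 0 0 0; 0 0 0 0"

```text
time_s: 15.35
tcp_pos: [0.544, -0.1256, 0.0055]
ee_rot: [[-0.91, -0.416, -0.001], [-0.416, 0.91, -0.0], [0.001, 0.0, -1.0]]
wrist_force: [-3.0, -0.4, 2.2]
gripper_width: 0.183
gripper_force: 1.0
```

Call:
step_arm:
  targets: "0 0 0 0; 0 0 0 0"

```text
time_s: 15.52
tcp_pos: [0.544, -0.1257, 0.0055]
ee_rot: [[-0.91, -0.415, -0.001], [-0.415, 0.91, -0.0], [0.001, 0.0, -1.0]]
wrist_force: [-2.0, -1.2, 2.0]
gripper_width: 0.183
gripper_force: 1.2
```

Call:
step_arm:
  targets: "-0.1 0 0 0; 0 0 0 0; 0 0 0 0"

```text
time_s: 15.77
tcp_pos: [0.5445, -0.1254, 0.0055]
ee_rot: [[-0.91, -0.415, -0.002], [-0.415, 0.91, -0.0], [0.002, 0.001, -1.0]]
wrist_force: [-4.7, -1.9, 3.5]
gripper_width: 0.184
gripper_force: 2.3
```

The push force has risen to about 5 N, so the wedge is snug. I'll back off, close the fingers and press the corner.

Call:
step_arm:
  targets: "0.5 0 0 0; 1.2 0 0 0; 1.5 0 0 0; 0 0 -3 0; 0 0 -3 0; 0 0 -3 0; 0 0 -2.5 0; -3 0 0 0; -3 0 0 0; -3 0 0 0; -2.5 0.2 0 0; -2 0 0 0"
  claw: 1.6

```text
time_s: 16.77
tcp_pos: [0.64, -0.0795, 0.1205]
ee_rot: [[-0.909, -0.416, 0.003], [-0.416, 0.909, 0.001], [-0.003, -0.001, -1.0]]
wrist_force: [0.2, 0.5, 0.6]
gripper_width: 0.186
gripper_force: 0.0
```

Call:
step_arm:
  targets: "-1.2 0 0 0; 0 0 0 0; 0 0 0 0; 0 0 0 0"
  claw: 0

```text
time_s: 17.1
tcp_pos: [0.6483, -0.0758, 0.1203]
ee_rot: [[-0.91, -0.415, -0.0], [-0.415, 0.91, 0.0], [0.0, 0.0, -1.0]]
wrist_force: [0.1, -0.7, -0.4]
gripper_width: 0.024
gripper_force: 0.0
```

Call:
step_arm:
  targets: "-0.4 0 0 0; 0 0 1.5 0; 0 0 1 0; 0 0 0.3 0; 0 0 0.2 0; 0 0 0 0; 0 0 0 0"

```text
time_s: 17.68
tcp_pos: [0.653, -0.074, 0.0909]
ee_rot: [[-0.91, -0.416, 0.001], [-0.416, 0.91, -0.0], [-0.001, -0.0, -1.0]]
wrist_force: [-0.8, -0.3, 0.1]
gripper_width: 0.003
gripper_force: 0.0
```

Call:
step_arm:
  targets: "0 0 0.1 0; 0 0 0.1 0; 0 0 0.1 0; 0 0 0 0; 0 0 0 0"

```text
time_s: 18.1
tcp_pos: [0.6532, -0.074, 0.0903]
ee_rot: [[-0.909, -0.416, 0.002], [-0.416, 0.909, -0.001], [-0.001, -0.001, -1.0]]
wrist_force: [-3.6, 0.1, 10.1]
gripper_width: 0.004
gripper_force: 4.9
```

Call:
step_arm:
  targets: "0 0 0.1 0; 0 0 0.1 0; 0 0 0 0; 0 0 0 0; 0 0 0 0"

```text
time_s: 18.52
tcp_pos: [0.6532, -0.0741, 0.0901]
ee_rot: [[-0.909, -0.417, 0.002], [-0.417, 0.909, -0.001], [-0.002, -0.002, -1.0]]
wrist_force: [-6.5, 1.6, 16.5]
gripper_width: 0.005
gripper_force: 8.3
```

Call:
step_arm:
  targets: "0 0 0.1 0; 0 0 0 0; 0 0 0 0; 0 0 0 0; 0 0 0 0; 0 0 0 0"

```text
time_s: 19.02
tcp_pos: [0.6532, -0.0741, 0.0901]
ee_rot: [[-0.909, -0.417, 0.003], [-0.417, 0.909, -0.001], [-0.002, -0.002, -1.0]]
wrist_force: [-7.7, 2.6, 19.5]
gripper_width: 0.005
gripper_force: 10.1
```

It takes 19.5 N with no dip (z stays at 0.090). Moving clear.

Call:
step_arm:
  targets: "0 0 -0.4 0; 0 0 -0.4 0; 0 0 -1 0; 0 0 -3 0; 0 0 -3 0; 0 0 -3 0; 3 -2 -1 0; 3 -2 0 0; 3 -2 0 0; 3 -2 0 0; 3 -2 0 0; 3 -2 0 0"

```text
time_s: 20.02
tcp_pos: [0.5378, -0.2591, 0.2027]
ee_rot: [[-0.909, -0.416, -0.0], [-0.416, 0.909, -0.0], [0.0, -0.0, -1.0]]
wrist_force: [0.3, -0.6, 0.0]
gripper_width: 0.004
gripper_force: 0.0
```

Call:
step_arm:
  targets: "2 -3 0 0; 2 -3 0 0; 1 -3 0 0; 1 -3 0 0; 1 -3 0 0; 1 -3 0 0; 0 -3 0 0; 0 0 0 0; 0 0 0 0"

```text
time_s: 20.77
tcp_pos: [0.553, -0.4833, 0.2006]
ee_rot: [[-0.91, -0.414, -0.002], [-0.414, 0.91, 0.001], [0.001, 0.002, -1.0]]
wrist_force: [-0.2, -0.3, -0.9]
gripper_width: 0.005
gripper_force: 0.0
```

Run:
```python
from h import *
c=cap('top'); s=side_wedge()
cv2.imwrite('pics/c6.png',np.hstack([cv2.resize(x['frame'][a:a+130,b:b+130],None,fx=3,fy=3,interpolation=2) for x,a,b in((c,90,290),(s,130,260))]))
m=masks(c)
_,ce,st=blob(m[0],(344,148)); print('dab',ce,ch(ray(c,ce,.09)[0]))
w,ce,st=blob(m[1],(352,172)); bx=cv2.boxPoints(cv2.minAreaRect(cv2.findContours(w,0,1)[0][0]))
for q in bx: print(q,ch(ray(c,q,.014)[0]))
S=sense(); print(S['tcp_pos'],S['time_s'],S['wrist_force'])
```

```text
w [305 188] z0 [-20.3 -33.6] z3 [-21.  -29.7] z19 [-25.2  -8.6]
w [327 189] z0 [-105.3  -46.5] z3 [-105.9  -42.6] z19 [-108.8  -21.3]
w [325 199] z0 [-108.6   17.8] z3 [-109.2   21.6] z19 [-112.1   41.9]
w [303 196] z0 [-23.3  18.2] z3 [-24.1  22. ] z19 [-28.2  42.4]
[303 188  25  12 231]
dab [343.6625 147.9875] [ 0.1 -0.1]
[337.80002 164.59999] [-24.7  23.7]
[351.4 157.8] [-22.5 -22.4]
[363.99997 183.00002] [-107.3  -24.6]
[350.4 189.8] [-109.3   21.2]
[ 0.55311943 -0.48157906  0.20206702] 20.8667 [0.72389706 0.12985654 0.54560864]
```

View pics/c6.png

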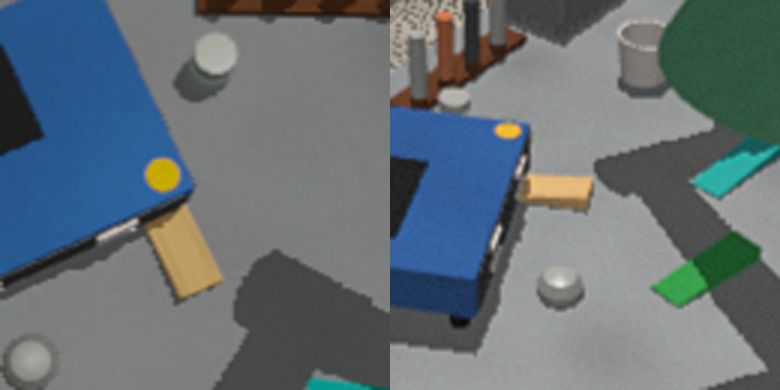

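The wedge is under the marked corner, centred and in line with the chest. In the left half it runs from (165,220) to (200,290). The chest hasn't moved and the arm is clear.

```bash
python3 -c "
from station import r
print(r.finish_job())"
```

```text
the job is handed in; nothing more can be done
None
```

The wedge is snug under the short foot: the marked corner took 19.5 N without dipping, the chest did not shift, the arm is clear, and the job is handed in at about 21 s of the 58 s allowed.

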